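# Dispense grinding balls into the rail box

## Robot

A 6-joint arm with a two-finger parallel gripper is mounted at the origin on the work surface. World frame = base frame: x ahead of the robot, y to its left, z up, the work surface at z = 0. Lengths are in m, angles in degrees, forces in N, time in s.
With the tool pointing down it reaches from about 0.375 to 0.9 m from the base axis. Payload 3.1 kg.
Tool frame: the origin (TCP) lies on the centre line of the jaws, within the pads' length; the fingertips stand 25 mm ahead of it and the grasp point (between the pads) lies 6 mm ahead of it; y points along the fingers, x is the direction in which the jaws open and shut, and the axes are right-handed (so a half turn about y gives the same grasp; the last joint's range is limited). The gripper opens to 87 mm and grips with 3 to 60 N. Pads are 19 mm wide; open, the fingers measure 117 mm over their backs; the gripper's body (75 mm by 190 mm) begins 51 mm behind the grasp point.
Start: joints at [66.091, 30.224, 82.088, -0, 67.689, -10.227], TCP at [0.148, 0.607, 0.248] pointing down, gripper open.
Joint ranges: [-176.69, 176.69], [-43.24, 126.21], [12.49, 139.97], [-82, 262], [0, 151.66], [-163.58, 163.58]. Speed limits (degrees/s): [159.86, 159.86, 180, 180, 180, 180].

## Interface

Orientations are given as a 3x3 rotation matrix whose columns are the frame's x, y, z axes.
In Python, from rig import * gives the robot as it stands.
- The arm moves only by the tool play_rows, never from a script. Its argument "commands" is a list of rows, each a list of 2 entries, a list of its own where there are three numbers: the shift along the world's x, y, z in m, then the turn, a rotation vector about the world's x, y, z in rad. A call has 1 to 10 rows; each row is the pose to reach, as a shift and turn from the pose commanded when the call began; what a row does not reach only later rows make up. A row lasts 1/8 s, in which the tool goes at most 62.5 mm and 10.7 degrees, less where a joint would pass 70% of its speed; a pose out of reach is approached as far as the arm can. A call with a gripper value outside its range is refused whole. "gripper" is the finger opening in m, from 0 to 0.087, set as the call begins (left out, the last holds). The fingers move at their own pace and stop on an object; the grip force is fixed at half the most. Time passes only in rows, so rows that repeat a pose let the fingers close. It gives the time, the measured TCP pose, the force and the opening at its end, in the units of the state.
- read_state(): the state, without advancing time (a new reading comes with each control period).
- capture(name): name is "scene" or "top" or "wrist"; returns a dict with "frame" (480x640x3 uint8, red, green, blue), "depth" (480x640 float32, m along the optical axis (not along the pixel's ray), 0 where there is no reading), "mtx" (3x3 intrinsics, pixels), "cam_to_world" (4x4, takes a point from camera to world coordinates); the wrist camera has in their place "hand_eye" (4x4, takes a point from camera to tool coordinates, whose origin is the TCP and whose axes are the tool frame's). Camera axes: x right, y down, z forward; pixel columns grow to the right and rows downward; lengths in m; the calibration is good to about 2 mm. A picture is of the moment at which its call begins: read the wrist's pose just before it.
- hand_in(): hands the job in, once; it reports no verdict.
The state is a dict: "time_s": time; "joint_positions": joint angles; "qvel": joint speeds; "tau": joint torques, N m; "position": TCP position; "tcp_rot": TCP orientation; "force": force on the tool from outside, world axes, zero at the start; "moment": the same for the moment, N m; "opening": opening from 0.0 (shut) to 1.0 (fully open).
Only numpy, scipy, OpenCV 4.12 (cv2) and the standard library are available. Lean on these libraries where they do the work, as an engineer would, in place of code of your own. Each camera call takes 0.05 s, during which the arm holds its last target. There are 200 camera calls.

## Task

Two steel grinding balls lie in the tipping pan of the ball dispenser. First slide the steel box that rides on the rail along until it is centred under the spout (it can run past, and the similar loose box is not the one). Then press the pan's paddle fully down so that the balls roll down the chute into that box, and let the paddle come back up, leaving both balls in the box and the box under the spout.

Things in the scene. Friction and masses are not known exactly. Their poses are not given: they have to be found in the camera images.
- spout (a point): Centre of the fixed steel spout's open mouth (63 x 46 mm), 88 mm above the table. Axes are the dispenser's (turned up to 12 degrees about z): +y along the rail from the box's starting side to the white housing, +z up, +x away from the robot. A chute climbs from here to the pan, at y +145 to +263 mm, whose top is 225 mm above the table (290 mm when tipped).
- box (a point): Centre of the rail box's inner floor, 34 mm up; axes as spout. Open steel box 100 x 110 x 50 mm, walls 4 mm, rim 80 mm up. Slides along y only, about 2 N friction, stays where left; starts 80 to 160 mm to the -y side of the spout, can run 40 mm past it. To move it: upright dark post 16 x 16 mm on its carriage, centred 100 mm to -y of this point, bare from 30 to 100 mm above the table.
- paddle (a point): Centre of the top of the black press paddle, 44 x 44 x 6 mm, on the pan's arm on the robot's side of the chute; at rest level, 211 mm above the table. Pressed down it goes 60 mm to its stop, moving 13 mm to +y: it turns 0.62 rad with the pan about a level hinge along x, 100 mm to +y and 11 mm lower. A spring resists with 2 to 7 N and lifts it on release. Its z axis tilts with the pan.
- ball_a_center (a point): Centre of one loose steel ball, 18 mm in diameter, about 24 g, lying at the start in the pan, which slopes back 6 degrees; the balls roll out once it is tipped beyond about 0.15 rad and take about 1 s to reach the box.
- ball_b_center (a point): Centre of the other, identical steel ball, beside the first.

How it is judged:
By the outcome, as a careful person would: the job done as asked, in the order asked, and still so for the second after the job is handed in, with the robot touching nothing.
It also fails if it takes over 48 s, if anything falls off the work surface, if the arm or the gripper's body presses on something with over 40 N, if the wrist force passes 120 N, or if a joint passes its speed limit or range.

## Working session

There is one attempt and no reset: what is moved stays moved. The work goes in short steps, Python scripts to look and compute and a tool call to move; the robot and the scene stay as the last step left them, time stands still between calls to the robot, and variables do not carry over. Pictures are saved under pics/ and viewed, about 8 in all and at most 12, crops included, and the job is handed in when it is done.

Besides the shell and the picture viewer there is one more tool, called as a command line: name --argument value ..., lists and objects as JSON in quotes. play_rows: Moves the arm, as the interface text tells. Its arguments: {"type":"object","properties":{"commands":{"type":"array"},"gripper":{"type":"number"}},"required":["commands"]}

```bash
mkdir -p pics; cat > h.py <<'E'
from rig import *
import numpy as np, cv2
def snap(n,f):
    c=capture(n); cv2.imwrite('pics/'+f+'.png',c['frame'][:,:,::-1])
    np.savez('pics/'+f+'.npz',**{k:c[k] for k in c}); return c
def load(f): return np.load('pics/'+f+'.npz')
def px(c,u,v,z=None):
    """world point of pixel: from depth, or on plane at height z"""
    K=c['mtx'];T=c['cam_to_world'];r=np.linalg.inv(K)@[u,v,1]
    if z is None:
        d=c['depth'][int(v)-1:int(v)+2,int(u)-1:int(u)+2];d=np.median(d)
    else: d=(z-T[2,3])/(T[:3,:3]@r)[2]
    return T[:3,:3]@(r*d)+T[:3,3]
E
python3 - <<'E'
from h import *
snap('scene','s0');snap('top','t0')
print(read_state())
E
```

```text
{'time_s': 0.1, 'joint_positions': array([ 6.60917772e+01,  3.02752539e+01,  8.21505480e+01, -2.25746295e-03,
        6.76885633e+01, -1.02291371e+01]), 'qvel': array([-0.01041577, -0.09521453, -0.24241919,  0.01752311, -0.03400949,
       -0.01796048]), 'tau': array([-1.00390691e-04, -4.40984988e+01, -1.77151144e+01,  6.34862948e-02,
        5.34083485e-02, -3.67207099e-05]), 'position': array([0.14754656, 0.60669314, 0.24664378]), 'tcp_rot': array([[ 2.36468159e-01, -7.75621049e-04, -9.71638929e-01],
       [ 9.71637240e-01, -1.83955091e-03,  2.36469217e-01],
       [-1.97078978e-03, -9.99998007e-01,  3.18627078e-04]]), 'force': array([ 0.19248165, -0.37870914, -0.21248156]), 'moment': array([ 0.02712798, -0.04399014, -0.02348074]), 'opening': 1.0017921209837692}
```

```bash
python3 -c "
import cv2,numpy as np
" ; ls pics
```

```text
s0.npz
s0.png
t0.npz
t0.png
```

View pics/s0.png

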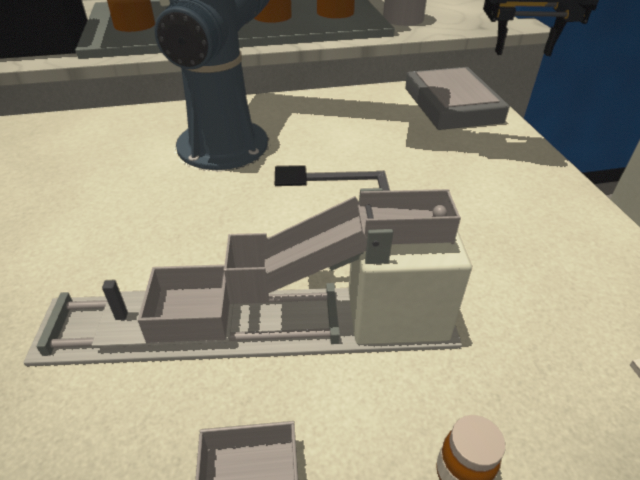

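View pics/t0.png

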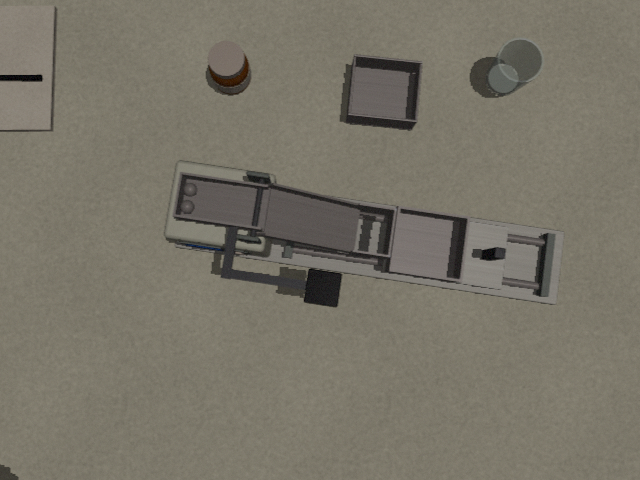

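```bash
python3 - <<'E'
from h import *
c=load('t0');im=c['frame'][150:310,290:570,::-1]
cv2.imwrite('pics/t0c.png',cv2.resize(im,None,fx=2.85,fy=2.85,interpolation=cv2.INTER_CUBIC))
print(c['cam_to_world'],c['mtx'])
for n,u,v in [('pad',323,287),('boxfloor',425,242),('postt',500,253),('rimL',393,235),('frame R',548,265),('spout?',375,230),('chute',310,215),('housing',178,200)]: print(n,px(c,u,v).round(4))
E
```

```text
[[-0.00595435 -0.99575184  0.09188482  0.4552934 ]
 [-0.99996929  0.00546083 -0.0056215   0.11430674]
 [ 0.00509585 -0.09191547 -0.99575377  1.00767515]
 [ 0.          0.          0.          1.        ]] [[620.10157198   0.         306.08119604]
 [  0.         620.10157198 230.35656214]
 [  0.           0.           1.        ]]
pad [0.4559 0.0886 0.2119]
boxfloor [ 0.5256 -0.0782  0.0351]
postt [ 0.5041 -0.1752  0.0999]
rimL [ 0.527  -0.0108  0.1531]
frame R [ 0.4883 -0.2707  0.035 ]
spout? [ 0.5473 -0.0027  0.0104]
chute [0.5561 0.1039 0.1481]
housing [0.5677 0.2733 0.2214]
```

View pics/t0c.png

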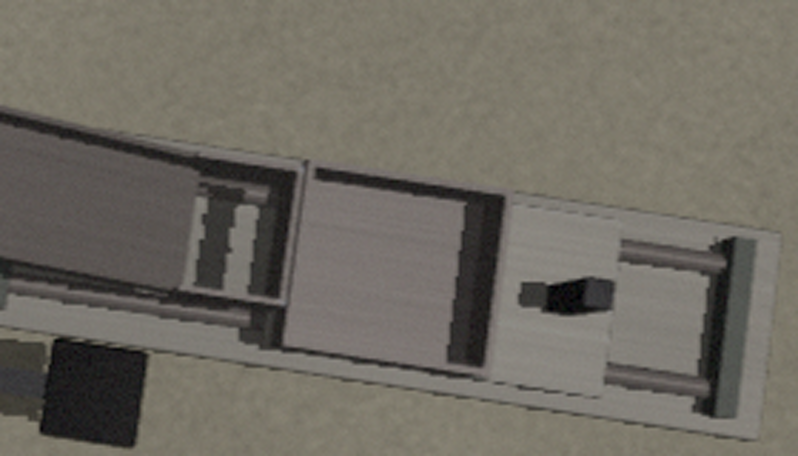

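```bash
cat >> h.py <<'E'
def cloud(c):
    K=c['mtx'];T=c['cam_to_world'];d=c['depth'];v,u=np.mgrid[:480,:640]
    P=np.stack([(u-K[0,2])/K[0,0]*d,(v-K[1,2])/K[1,1]*d,d],-1)
    P=P@T[:3,:3].T+T[:3,3]; P[d==0]=np.nan; return P
E
python3 - <<'E'
from h import *
c=load('t0');P=cloud(c)
def reg(n,u0,u1,v0,v1,z0,z1):
    q=P[v0:v1,u0:u1].reshape(-1,3);q=q[(q[:,2]>z0)&(q[:,2]<z1)]
    r=cv2.minAreaRect((q[:,:2]*1000).astype(np.float32));print(n,len(q),r,'zmed',np.median(q[:,2]).round(4))
    return q
reg('pad',300,345,265,310,.2,.22)
reg('boxrim',385,472,200,290,.074,.086)
reg('post',475,510,240,265,.094,.106)
q=reg('spoutrim',350,402,195,265,.14,.16)
reg('boxfloor',385,472,200,290,.030,.038)
reg('base',170,565,160,305,.004,.016)
reg('carriage',462,512,210,300,.015,.034)
for u in range(350,404,4): print(u,P[[215,225,235,245],u].round(3).tolist())
for v in (210,240):
  for u in range(380,400): print(u,v,P[v,u].round(3),end=' ')
E
```

```text
pad 1236 ((455.8260803222656, 92.86754608154297), (52.47754669189453, 43.957000732421875), 81.0648193359375) zmed 0.2124
boxrim 892 ((520.314697265625, -76.69300079345703), (111.29856872558594, 100.73857116699219), 80.95979309082031) zmed 0.0809
post 128 ((504.68145751953125, -175.0603485107422), (16.461389541625977, 16.068695068359375), 85.35948944091797) zmed 0.1006
spoutrim 436 ((535.6090087890625, 20.923376083374023), (65.3542251586914, 69.54816436767578), 81.31034851074219) zmed 0.1531
boxfloor 3594 ((516.5325927734375, -87.24925994873047), (138.0719451904297, 99.766845703125), 82.98750305175781) zmed 0.035
base 8505 ((546.0614013671875, 8.364654541015625), (646.6357421875, 235.3799285888672), 89.65603637695312) zmed 0.0106
carriage 2181 ((502.8278503417969, -184.2567596435547), (84.03318786621094, 117.43881225585938), 81.00019073486328) zmed 0.031
350 [[0.56, 0.045, 0.114], [0.545, 0.046, 0.115], [0.531, 0.046, 0.112], [0.516, 0.046, 0.116]]
354 [[0.56, 0.039, 0.113], [0.545, 0.04, 0.111], [0.531, 0.04, 0.11], [0.516, 0.04, 0.109]]
358 [[0.56, 0.033, 0.11], [0.555, 0.025, 0.011
[... 1644 characters left out ...]
 210 [nan nan nan] 398 210 [ 0.571 -0.03   0.079] 399 210 [ 0.571 -0.031  0.083] 380 240 [ 0.531 -0.01   0.013] 381 240 [ 0.531 -0.012  0.011] 382 240 [ 0.531 -0.013  0.014] 383 240 [ 0.531 -0.015  0.011] 384 240 [ 0.531 -0.017  0.01 ] 385 240 [ 0.525 -0.007  0.096] 386 240 [ 0.524 -0.007  0.108] 387 240 [ 0.522 -0.006  0.123] 388 240 [ 0.522 -0.006  0.133] 389 240 [ 0.521 -0.007  0.143] 390 240 [ 0.52  -0.007  0.152] 391 240 [ 0.52  -0.007  0.156] 392 240 [ 0.52  -0.009  0.155] 393 240 [ 0.526 -0.021  0.079] 394 240 [ 0.525 -0.022  0.083] 395 240 [ 0.526 -0.024  0.081] 396 240 [ 0.526 -0.026  0.08 ] 397 240 [ 0.529 -0.034  0.033] 398 240 [ 0.529 -0.036  0.034] 399 240 [ 0.529 -0.037  0.036]
```

play_rows --commands '[[[0,0,0.06],[0,0,0]],[[0.02,-0.04,0.1],[0,0,-0.1]],[[0.05,-0.09,0.1],[0,0,-0.2]],[[0.08,-0.15,0.1],[0,0,-0.3]],[[0.11,-0.2,0.1],[0,0,-0.4]],[[0.14,-0.26,0.1],[0,0,-0.5]],[[0.17,-0.31,0.1],[0,0,-0.6]],[[0.2,-0.36,0.1],[0,0,-0.7]],[[0.225,-0.41,0.1],[0,0,-0.8]],[[0.25,-0.45,0.1],[0,0,-0.9]]]' --gripper 0.06

```text
time_s: 1.35
position: [0.3981, 0.1553, 0.3474]
tcp_rot: [[0.91, -0.0, -0.415], [0.415, -0.0, 0.91], [-0.0, -1.0, 0.0]]
force: [0.1, 0.9, -0.8]
opening: 0.689
```

play_rows --commands '[[[0.02,-0.05,0],[0,0,-0.1]],[[0.04,-0.1,0],[0,0,-0.2]],[[0.06,-0.155,0],[0,0,-0.3]],[[0.08,-0.21,0],[0,0,-0.4]],[[0.095,-0.26,0],[0,0,-0.5]],[[0.107,-0.3,0],[0,0,-0.588]],[[0.107,-0.332,0],[0,0,-0.588]],[[0.107,-0.332,-0.05],[0,0,-0.588]],[[0.107,-0.332,-0.1],[0,0,-0.588]],[[0.107,-0.332,-0.1],[0,0,-0.588]]]'

```text
time_s: 2.6
position: [0.502, -0.1733, 0.2439]
tcp_rot: [[0.988, -0.009, 0.156], [-0.156, 0.005, 0.988], [-0.01, -1.0, 0.004]]
force: [0.1, -0.2, 0.8]
opening: 0.69
```

```bash
python3 - <<'E'
from h import *
s=read_state();print({k:np.round(s[k],4) for k in ('time_s','position','tcp_rot','force','opening','joint_positions')})
snap('top','t1')
E
```

```text
{'time_s': np.float64(2.6), 'position': array([ 0.502 , -0.1733,  0.2439]), 'tcp_rot': array([[ 0.9878, -0.0091,  0.1557],
       [-0.1557,  0.0055,  0.9878],
       [-0.0098, -0.9999,  0.004 ]]), 'force': array([ 0.1206, -0.1796,  0.8195]), 'opening': np.float64(0.6902), 'joint_positions': array([-3.11106e+01,  2.34921e+01,  9.53852e+01, -1.30000e-03,
        6.17307e+01, -2.21521e+01])}
```

View pics/t1.png

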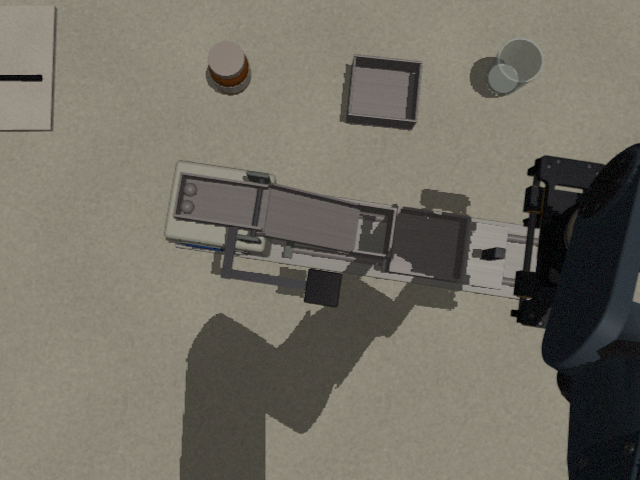

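play_rows --commands '[[[0,0,-0.04],[0,0,0]],[[0,0,-0.07],[0,0,0]],[[0,0,-0.1],[0,0,0]],[[0,0,-0.12],[0,0,0]],[[0,0,-0.14],[0,0,0]],[[0,0,-0.155],[0,0,0]],[[0,0,-0.162],[0,0,0]],[[0,0,-0.162],[0,0,0]],[[0,0,-0.162],[0,0,0]]]'

```text
time_s: 3.78
position: [0.5053, -0.175, 0.0863]
tcp_rot: [[0.988, 0.001, 0.155], [-0.155, -0.001, 0.988], [0.001, -1.0, -0.001]]
force: [0.0, 0.3, 0.2]
opening: 0.688
```

play_rows --commands '[[[0,0,0],[0,0,0]],[[0,0,0],[0,0,0]],[[0,0,0],[0,0,0]],[[0,0,0],[0,0,0]],[[0,0,0],[0,0,0]],[[0,0,0],[0,0,0]]]' --gripper 0.0

```text
time_s: 4.53
position: [0.5053, -0.1749, 0.0855]
tcp_rot: [[0.988, 0.001, 0.155], [-0.155, -0.0, 0.988], [0.001, -1.0, -0.0]]
force: [2.2, 0.2, -1.0]
opening: 0.179
```

play_rows --commands '[[[0.0008,0.005,0],[0,0,0]],[[0.0024,0.015,0],[0,0,0]],[[0.0044,0.028,0],[0,0,0]],[[0.0066,0.042,0],[0,0,0]],[[0.0088,0.056,0],[0,0,0]],[[0.011,0.07,0],[0,0,0]],[[0.013,0.082,0],[0,0,0]],[[0.0141,0.0895,0],[0,0,0]],[[0.0144,0.0914,0],[0,0,0]],[[0.0144,0.0914,0],[0,0,0]]]'

```text
time_s: 5.78
position: [0.5197, -0.0829, 0.0855]
tcp_rot: [[0.988, 0.001, 0.156], [-0.156, 0.001, 0.988], [0.001, -1.0, 0.001]]
force: [6.5, 0.6, -4.6]
opening: 0.18
```

```bash
python3 - <<'E'
from h import *
s=read_state();print({k:np.round(s[k],4) for k in ('time_s','position','force','opening')})
a=snap('scene','s2')['frame'];b=snap('top','t2')['frame']
f=lambda x:cv2.resize(x,None,fx=2,fy=2)
im=np.vstack([f(a[180:370,20:420]),cv2.resize(b[170:310,270:540],(800,415))])
cv2.imwrite('pics/c2.png',cv2.resize(im,None,fx=.74,fy=.74)[:,:,::-1])
E
```

```text
{'time_s': np.float64(5.775), 'position': array([ 0.5197, -0.0829,  0.0855]), 'force': array([ 6.5394,  0.6355, -4.5633]), 'opening': np.float64(0.1797)}
```

View pics/c2.png

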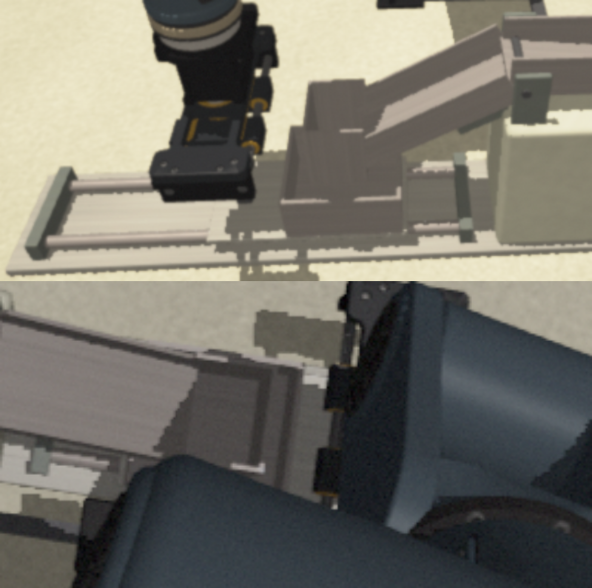

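play_rows --commands '[[[0,0,0],[0,0,0]],[[0,0,0],[0,0,0]],[[0,0,0],[0,0,0]],[[0,0,0.01],[0,0,0]],[[0,0,0.04],[0,0,0]],[[0,0,0.09],[0,0,0]],[[0,0,0.15],[0,0,0]],[[0,-0.04,0.2],[0,0,0]],[[0,-0.08,0.23],[0,0,0]],[[0,-0.12,0.23],[0,0,0]]]' --gripper 0.05

```text
time_s: 7.12
position: [0.5202, -0.2051, 0.32]
tcp_rot: [[0.988, 0.007, 0.155], [-0.155, -0.004, 0.988], [0.007, -1.0, -0.003]]
force: [-0.1, 0.0, -0.8]
opening: 0.574
```

```bash
python3 - <<'E'
from h import *
a=snap('scene','s3');c=snap('top','t3')
yd=np.array([.1556,.9878]);xd=np.array([.9878,-.1556])
def st(c):
    P=cloud(c).reshape(-1,3);return np.c_[P[:,:2]@yd,P[:,:2]@xd,P[:,2]]
for n,c in (('top',c),('scene',a)):
    Q=st(c);m=(Q[:,1]>.46)&(Q[:,1]<.59)
    r=Q[m&(Q[:,2]>.074)&(Q[:,2]<.086)&(Q[:,0]<.17)&(Q[:,0]>.03)]
    print(n,'rim s',np.percentile(r[:,0],[1,5,95,99]).round(4),'t',np.percentile(r[:,1],[1,99]).round(4),len(r))
    r=Q[(Q[:,2]>.095)&(Q[:,2]<.104)&(Q[:,0]<.03)&(Q[:,0]>-.04)&(abs(Q[:,1]-.526)<.02)]
    print('post',r.mean(0) if len(r) else None,len(r))
    h=Q[(Q[:,2]<.3)]
    if n=='top':
      Q=st(load('t0'))
    for s in np.arange(.11,.29,.02):
        r=Q[(abs(Q[:,0]-s)<.01)&(Q[:,1]>.40)&(Q[:,1]<.6)&(Q[:,2]>.06)]
        print(round(s,3),[(round(t,2),round(r[abs(r[:,1]-t)<.01,2].max(),3)) for t in np.arange(.41,.59,.02) if (abs(r[:,1]-t)<.01).any()])
E
```

```text
top rim s [0.0435 0.0442 0.1501 0.153 ] t [0.4758 0.5758] 660
post [-0.0011664   0.52542397  0.10029678] 121
0.11 [(np.float64(0.49), np.float64(0.158)), (np.float64(0.51), np.float64(0.113)), (np.float64(0.53), np.float64(0.111)), (np.float64(0.55), np.float64(0.157)), (np.float64(0.57), np.float64(0.154))]
0.13 [(np.float64(0.41), np.float64(0.215)), (np.float64(0.43), np.float64(0.215)), (np.float64(0.45), np.float64(0.216)), (np.float64(0.49), np.float64(0.158)), (np.float64(0.51), np.float64(0.121)), (np.float64(0.53), np.float64(0.122)), (np.float64(0.55), np.float64(0.156)), (np.float64(0.57), np.float64(0.153))]
0.15 [(np.float64(0.41), np.float64(0.215)), (np.float64(0.43), np.float64(0.216)), (np.float64(0.45), np.float64(0.216)), (np.float64(0.49), np.float64(0.168)), (np.float64(0.51), np.float64(0.133)), (np.float64(0.53), np.float64(0.135)), (np.float64(0.55), np.float64(0.166)), (np.float64(0.57), np.float64(0.16))]
0.17 [(np.float64(0.41), np.float64(0.215)), (np.float64(0.43), np.float64(0.217)), (np.float64(0.45), np.float64(0.217)), (np.float64(0.49), np.float64(0.
[... 3740 characters left out ...]
4(0.55), np.float64(0.213)), (np.float64(0.57), np.float64(0.211))]
0.25 [(np.float64(0.43), np.float64(0.21)), (np.float64(0.45), np.float64(0.211)), (np.float64(0.47), np.float64(0.076)), (np.float64(0.49), np.float64(0.224)), (np.float64(0.51), np.float64(0.225)), (np.float64(0.53), np.float64(0.206)), (np.float64(0.55), np.float64(0.225)), (np.float64(0.57), np.float64(0.219))]
0.27 [(np.float64(0.43), np.float64(0.211)), (np.float64(0.45), np.float64(0.21)), (np.float64(0.47), np.float64(0.21)), (np.float64(0.49), np.float64(0.225)), (np.float64(0.51), np.float64(0.225)), (np.float64(0.53), np.float64(0.204)), (np.float64(0.55), np.float64(0.225)), (np.float64(0.57), np.float64(0.219))]
```

play_rows --commands '[[[-0.01,0.04,0],[0,0,0]],[[-0.025,0.09,0],[0,0,0]],[[-0.035,0.14,0],[0,0,0]],[[-0.05,0.19,0],[0,0,0]],[[-0.06,0.24,0],[0,0,0]],[[-0.0693,0.27,0],[0,0,0]],[[-0.0693,0.2846,-0.01],[0,0,0]],[[-0.0693,0.2846,-0.04],[0,0,0]],[[-0.0693,0.2846,-0.065],[0,0,0]],[[-0.0693,0.2846,-0.066],[0,0,0]]]' --gripper 0.0

```text
time_s: 8.48
position: [0.4485, 0.081, 0.2476]
tcp_rot: [[0.988, -0.005, 0.156], [-0.156, 0.0, 0.988], [-0.005, -1.0, -0.001]]
force: [0.9, -0.4, 0.7]
opening: 0.003
```

```bash
python3 - <<'E'
from h import *
s=read_state();print({k:np.round(s[k],4) for k in ('time_s','position','force','opening')})
a=snap('scene','s4')['frame'];b=snap('top','t4')['frame']
f=lambda x,w:cv2.resize(x,None,fx=w/x.shape[1],fy=w/x.shape[1])
cv2.imwrite('pics/c4.png',np.vstack([f(a[110:330,200:480],420),f(b[150:320,150:420],420)])[:,:,::-1])
E
```

```text
{'time_s': np.float64(8.475), 'position': array([0.4485, 0.081 , 0.2476]), 'force': array([ 0.8537, -0.3627,  0.6872]), 'opening': np.float64(0.0028)}
```

View pics/c4.png

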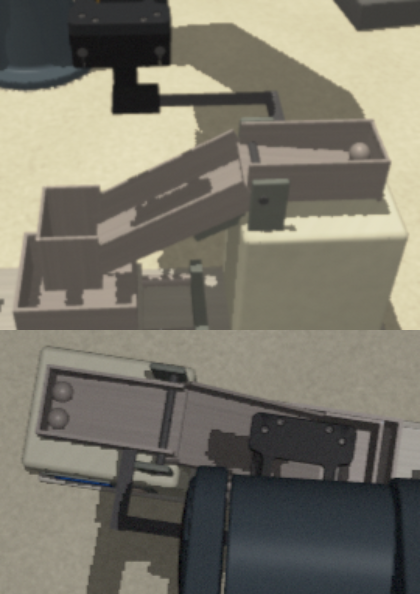

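play_rows --commands '[[[0,0,-0.008],[0,0,0]],[[0,0,-0.014],[0,0,0]],[[0,0,-0.022],[0,0,0]],[[0,0.001,-0.03],[0,0,0]],[[0,0.002,-0.038],[0,0,0]],[[0,0.003,-0.046],[0,0,0]],[[0.001,0.004,-0.054],[0,0,0]],[[0.001,0.006,-0.062],[0,0,0]],[[0.001,0.007,-0.068],[0,0,0]],[[0.001,0.008,-0.072],[0,0,0]]]'

```text
time_s: 9.82
position: [0.4513, 0.0904, 0.1773]
tcp_rot: [[0.988, 0.001, 0.157], [-0.157, 0.002, 0.988], [0.001, -1.0, 0.002]]
force: [0.7, -0.3, 7.7]
opening: 0.007
```

play_rows --commands '[[[0,0,-0.002],[0,0,0]],[[0,0,-0.003],[0,0,0]],[[0,0,-0.003],[0,0,0]]]'

```text
time_s: 10.2
position: [0.4513, 0.0904, 0.1748]
tcp_rot: [[0.988, 0.001, 0.157], [-0.157, 0.002, 0.988], [0.001, -1.0, 0.002]]
force: [-0.5, -0.1, 8.5]
opening: 0.002
```

play_rows --commands '[[[0,0,-0.001],[0,0,0]],[[0,0,-0.002],[0,0,0]],[[0,0,-0.002],[0,0,0]]]'

```text
time_s: 10.58
position: [0.4514, 0.0907, 0.1739]
tcp_rot: [[0.988, 0.002, 0.157], [-0.157, 0.003, 0.988], [0.002, -1.0, 0.003]]
force: [-2.5, 1.2, 18.7]
opening: 0.01
```

```bash
python3 - <<'E'
from h import *
s=read_state();print({k:np.round(s[k],4) for k in ('time_s','position','force')})
a=snap('scene','s5')['frame'];b=snap('top','t5')['frame']
f=lambda x,w:cv2.resize(x,None,fx=w/x.shape[1],fy=w/x.shape[1])
cv2.imwrite('pics/c5.png',np.vstack([f(a[110:360,130:480],480),f(b[150:320,150:420],400).copy() if 0 else f(b[150:320,150:420],480)])[:600,:,::-1])
E
```

```text
{'time_s': np.float64(10.575), 'position': array([0.4514, 0.0907, 0.1739]), 'force': array([-2.5303,  1.178 , 18.7451])}
```

View pics/c5.png

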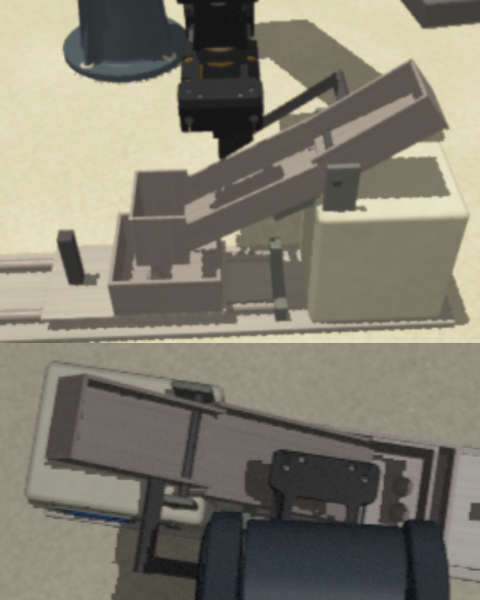

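play_rows --commands '[[[0,0,0],[0,0,0]],[[0,0,0],[0,0,0]],[[0,0,0],[0,0,0]],[[0,0,0],[0,0,0]],[[0,0,0],[0,0,0]],[[0,0,0],[0,0,0]]]'

```text
time_s: 11.42
position: [0.4514, 0.0906, 0.1739]
tcp_rot: [[0.988, 0.002, 0.157], [-0.157, 0.003, 0.988], [0.002, -1.0, 0.003]]
force: [-2.8, 0.8, 18.0]
opening: 0.004
```

play_rows --commands '[[[0,0,0.006],[0,0,0]],[[0,-0.002,0.014],[0,0,0]],[[0,-0.003,0.022],[0,0,0]],[[0,-0.004,0.03],[0,0,0]],[[-0.001,-0.005,0.038],[0,0,0]],[[-0.001,-0.006,0.046],[0,0,0]],[[-0.001,-0.007,0.054],[0,0,0]],[[-0.001,-0.008,0.062],[0,0,0]],[[-0.001,-0.008,0.072],[0,0,0]],[[-0.001,-0.008,0.085],[0,0,0]]]'

```text
time_s: 12.68
position: [0.4494, 0.0814, 0.2579]
tcp_rot: [[0.988, -0.001, 0.155], [-0.155, 0.0, 0.988], [-0.001, -1.0, 0.0]]
force: [0.2, -0.2, -0.3]
opening: 0.007
```

play_rows --commands '[[[0,0,0.04],[0,0,0]],[[0,0,0.09],[0,0,0]],[[0,-0.05,0.1],[0,0,0]],[[0,-0.1,0.1],[0,0,0]],[[0,-0.15,0.1],[0,0,0]],[[0,-0.2,0.1],[0,0,0]],[[0,-0.25,0.1],[0,0,0]],[[0,-0.3,0.1],[0,0,0]],[[0,-0.3,0.1],[0,0,0]],[[0,-0.3,0.1],[0,0,0]]]'

```text
time_s: 13.92
position: [0.4495, -0.2183, 0.3575]
tcp_rot: [[0.988, -0.001, 0.156], [-0.156, 0.001, 0.988], [-0.001, -1.0, 0.001]]
force: [-0.2, 0.1, -0.2]
opening: 0.003
```

```bash
python3 - <<'E'
from h import *
s=read_state();print({k:np.round(s[k],4) for k in ('time_s','position','force')})
A=snap('scene','s6');B=snap('top','t6');a=A['frame'];b=B['frame']
f=lambda x,w:cv2.resize(x,None,fx=w/x.shape[1],fy=w/x.shape[1])
cv2.imwrite('pics/c6.png',np.vstack([f(a[110:360,130:480],450),f(b[160:310,160:420],450)])[:600,:,::-1])
yd=np.array([.1556,.9878]);xd=np.array([.9878,-.1556])
for c in (A,B):
    P=cloud(c).reshape(-1,3);Q=np.c_[P[:,:2]@yd,P[:,:2]@xd,P[:,2]]
    r=Q[(Q[:,2]>.095)&(Q[:,2]<.104)&(Q[:,0]<.03)&(Q[:,0]>-.04)&(abs(Q[:,1]-.526)<.02)];print('post',r.mean(0))
    r=Q[(abs(Q[:,0]-.158)<.02)&(abs(Q[:,1]-.436)<.02)&(Q[:,2]>.1)];print('paddle z',np.median(r[:,2]))
E
```

```text
{'time_s': np.float64(13.925), 'position': array([ 0.4495, -0.2183,  0.3575]), 'force': array([-0.1928,  0.0867, -0.2273])}
post [-0.00134365  0.52907892  0.10005075]
paddle z 0.2122207604022253
post [-0.00089447  0.52529426  0.10083657]
paddle z 0.2125784885763175
```

View pics/c6.png

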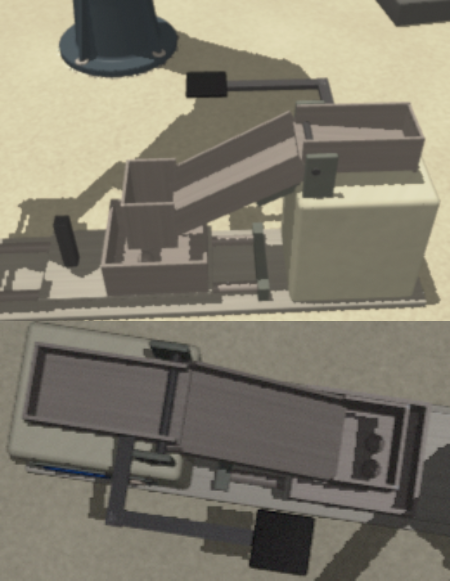

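```bash
python3 - <<'E'
from h import *
c=load('t6')
for u,v in ((375,229),(373,244),(364,236)): print(px(c,u,v).round(3))
hand_in()
E
```

```text
[0.545 0.002 0.052]
[0.522 0.006 0.054]
[0.536 0.018 0.036]
the job is handed in; nothing more can be done
```

The job is done and handed in at about 14 s of the allowed 48 s. Both balls are in the rail box, the box is under the spout, and the paddle is back up.

**What I did:**
- **Box:** I gripped the carriage post and slid the box 92.5 mm along the rail to the spout, then let go.
- **Paddle:** I pressed the paddle down with closed fingertips until it met its stop, where the force rose from about 8 N to 19 N. I held it there for about 1 s, let it rise and moved the arm clear.

**Last checks:**
- **Balls:** The depth image shows both inside the box, with tops at 52 and 54 mm over a floor at about 35 mm. The pan is empty.
- **Box position:** The post puts the box centre within about 1 mm of the spout centre along the rail, at 98.7–99.1 mm against 98 mm.
- **Paddle:** It is back at rest height, 212 mm.
- **Arm:** It is touching nothing; the force reads about 0.

The only disagreement was about 4 mm across the rail between the two cameras' readings of the post. That direction does not affect centring, because the box only slides along the rail. No check failed.

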